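Feed a pin through the slot of a deburring tub

ROBOT

A 6-joint arm with a two-finger parallel gripper is mounted at the origin on the work surface; the furniture and walls round the work are solid. World frame = base frame: x ahead of the robot, y to its left, z up, the work surface at z = 0. Lengths are in m, angles in rad, forces in N, time in s.
With the tool pointing down it reaches from about 0.375 to 0.975 m from the base axis. Payload 3.8 kg.
Tool frame: the origin (TCP) lies between the finger pads; the fingertips stand 22 mm ahead of it and the grasp point (between the pads) lies 3 mm ahead of it; z points along the fingers, y is the direction in which the jaws open and shut (so a half turn about z gives the same grasp; the last joint's range is limited). The gripper opens to 85 mm and grips with 20 to 120 N. Pads are 22 mm wide; open, the fingers measure 114 mm over their backs; the gripper's body (76 mm by 85 mm) begins 54 mm behind the grasp point. The pads swing forward as they close: fully open they stand 13 mm farther back than shut.
Start: joints at [1.261, 0.264, 1.604, -0, 1.274, -0.037], TCP at [0.182, 0.65, 0.253] pointing down, gripper open.
Joint ranges: [-2.63, 2.63], [-0.94, 2.18], [0.31, 2.57], [-1.31, 4.45], [0, 2.66], [-2.55, 2.55]. Speed limits (rad/s): [2.57, 2.57, 3.14, 3.14, 3.14, 3.14].

INTERFACE

Orientations are given as a rotation vector (axis times angle).
In Python, from workcell import * gives the robot as it stands.
- The arm moves only by the tool step_arm, never from a script. Its argument "motion" is a list that holds one entry, the list of rows, each a list of 7 numbers: the finger opening in m, from 0 to 0.0854, then the shift along the world's x, y, z in m, then the turn, a rotation vector about the world's x, y, z in degrees. A call has exactly 8 rows; each row is the pose to reach, as a shift and turn from the pose measured when the call began; what a row does not reach only later rows make up. A row lasts 1/8 s, in which the tool goes at most 62.5 mm and 10.7 degrees, less where a joint would pass 70% of its speed; a pose out of reach is approached as far as the arm can. A call with a gripper value outside its range is refused whole. The fingers move at their own pace and stop on an object; "newtons" is the grip in N (left out, the last holds). Time passes only in rows, so rows that repeat a pose let the fingers close, or fill a call up. It gives the time, the measured TCP pose, the force and the opening at its end, in the units of the state.
- read_state(): the state, without advancing time (a new reading comes with each control period).
- read_camera(name): name is "side" or "top"; returns (picture, depth): 384x512x3 uint8, blue, green, red; 384x512 float32, m along the optical axis (not along the pixel's ray), 0 where there is no reading.
- get_calibration(name): a dict with "K" (3x3 intrinsics, pixels), "world_from_camera" (4x4, takes a point from camera to world coordinates). Camera axes: x right, y down, z forward; pixel columns grow to the right and rows downward; lengths in m; the calibration is good to about 2 mm. A picture is of the moment at which its call begins. get_calibration takes no time and is no camera call.
- finish_job(): hands the job in, once; it reports no verdict.
Trained networks look in the newest picture that a camera, given by its name, has taken for a name from the list of things; names that differ only in an ending like _2 or _b are one class to them, and where a whole thing is asked for, a point or a joint stands for the part that bears it (a point fixed in the world has none). Each returns a list of dicts, best first, with "score" (0 to 1); they miss things now and then, are a little off and sometimes report something else, mostly with a low value. They report only what shows in the picture. A call takes as long as a camera call.
- spot_in(camera, thing): "xyz" ([x, y, z] in m, in the coordinates of the camera as it stood for that picture, good to about 4 mm: the middle of the surface that is visible of it).
- regions_of(camera, thing): "region" (384x512 bool, what is visible of it).
The state is a dict: "time": time; "q": joint angles; "joint_vel": joint speeds; "joint_torque": joint torques, N m; "tool_pos": TCP position; "tcp_rot": TCP orientation; "wrist_force": force on the tool from outside, world axes, zero at the start; "torque": the same for the moment, N m; "width": opening from 0.0 (shut) to 1.0 (fully open).
Only numpy, scipy, OpenCV 4.12 (cv2) and the standard library are available. Lean on these libraries where they do the work, as an engineer would, in place of code of your own. Each camera call takes 0.05 s, during which the arm holds its last target. There are 200 camera calls.

TASK

Take the narrow boat that carries the steel pin by its upright handle, lower its pan through the slot in the tub's cover and tip it, pouring end down, under the cover until the pin rolls out into the tub. Then level it, draw it out and stand it upright on the bare bench top. Keep the boat from touching the tub or the slot's edges all the while, and leave the broad boat where it stands.

Things in the scene. Friction and masses are not known exactly. Their poses are not given: they have to be found in the camera images.
- narrow_boat: Loaded feed boat: narrow steel pan with an upright handle at its rear, 0.2 kg, loose, standing on the bench. Origin: centre of the pan's flat underside; z up, -x toward the open pouring end. Pan 86 long (x -43..43), 40 wide (y), side walls 42 high, rear wall 45. The handle stands behind the rear wall at x = 48: steel strap 12 (x) x 6 (y) up to z = 115, a wooden grip above it.
- narrow_boat_grip (a point): Centre of the narrow boat's wooden grip, which is 22 (x) x 16 (y) x 70 (z): 48 behind (+x) and 150 above the boat's origin, axes as the boat's. Pinch it across y.
- narrow_boat_lip (a point): Middle of the narrow boat's pouring lip: x = -43, 25 above its underside, axes as the boat's. The pan's inner floor slopes down 15 degrees from this lip to the rear wall, so the pin rests at the back and rolls out over the lip once the boat is tipped well past 15 degrees, this end down (30 degrees empties it surely).
- steel_pin: Dark steel pin, 16 diameter x 28 long, 44 g, loose, lying crosswise at the back of the narrow boat's pan. Origin: its centre; y along its length.
- deburr_tub: Deburring tub, fixed: grey steel box 200 (x) x 130 (y), 135 high to the top of its steel cover plate; carrying bows stand 15 out from its long sides at height 85. Origin: centre of its footprint on the bench; z up, -x its end toward the robot. Inside it is empty, 194 x 124, floor at z = 12, 119 deep under the cover.
- slot (a point): Centre of the one slot in the 4 thick cover, at the cover's upper face, 135 above the bench, axes as the tub's. The slot is rectangular, 140 long (x -70..70) and 68 wide (y -34..34).
- broad_boat: Bystander: an empty boat of the same make, but its pan is 78 wide, too broad for the slot, and its handle is shorter, 115 high in all. Origin and axes as the narrow boat's. Leave it standing.

How it is judged:
By the outcome, as a careful person would: the job done as asked, in the order asked, and still so for the second after the job is handed in, with the robot touching nothing.
It also fails if it takes over 67 s, if anything falls off the work surface, if the arm or the gripper's body presses on something with over 40 N, if the wrist force passes 120 N, or if a joint passes its speed limit or range.

## Working session

There is one attempt and no reset: what is moved stays moved. The work goes in short steps, Python scripts to look and compute and a tool call to move; the robot and the scene stay as the last step left them, time stands still between calls to the robot, and variables do not carry over. Pictures are saved under pics/ and viewed, on a budget of 10 in all, crops included, one or two more only if the job needs it, and the job is handed in when it is done.

Besides the shell and the picture viewer there is one more tool, called after "Request:" by a JSON object that holds its "name" and its "arguments". step_arm: Moves the arm, as the interface text tells. Its arguments: {"type":"object","properties":{"motion":{"type":"array"},"newtons":{"type":"number"}},"required":["motion"]}

```bash
mkdir -p pics
cat > h.py <<'E'
from workcell import *
import numpy as np, cv2
def world(cam,p):
    T=np.array(get_calibration(cam)["world_from_camera"]); p=np.atleast_2d(p); return p@T[:3,:3].T+T[:3,3]
def cloud(cam,d,m):
    K=np.array(get_calibration(cam)["K"]); v,u=np.nonzero(m&(d>0)); z=d[v,u]
    return world(cam,np.c_[(u-K[0,2])*z/K[0,0],(v-K[1,2])*z/K[1,1],z])
E
python3 - <<'E'
from h import *
for c in ["top","side"]:
    p,d=read_camera(c); cv2.imwrite(f"pics/{c}0.png",p); np.save(f"{c}0.npy",d)
    print(c,np.round(get_calibration(c)["world_from_camera"],3).tolist())
    for t in ["narrow_boat","narrow_boat_grip","narrow_boat_lip","deburr_tub","slot","broad_boat","steel_pin"]:
        print(t,[(round(r["score"],2),np.round(world(c,r["xyz"])[0],3).tolist()) for r in spot_in(c,t)[:3]])
    for t in ["narrow_boat","deburr_tub","broad_boat"]:
        rs=regions_of(c,t)
        if rs:
            P=cloud(c,d,rs[0]["region"]); np.save(f"{c}_{t}.npy",P)
            print(t,rs[0]["score"],len(P),P.min(0).round(3),P.max(0).round(3))
print(read_state())
E
```

```text
top [[-0.088, -0.974, 0.211, 0.324], [-0.996, 0.087, -0.014, -0.142], [-0.004, -0.212, -0.977, 0.948], [0.0, 0.0, 0.0, 1.0]]
narrow_boat [(0.91, [0.519, -0.346, 0.028])]
narrow_boat_grip [(0.78, [0.518, -0.344, 0.029])]
narrow_boat_lip [(0.72, [0.516, -0.343, 0.03])]
deburr_tub [(0.97, [0.548, 0.038, 0.138])]
slot []
broad_boat []
steel_pin [(0.39, [0.532, -0.344, 0.022])]
narrow_boat 0.91 776 [ 0.458 -0.378 -0.003] [ 0.562 -0.32   0.188]
deburr_tub 0.8 5736 [ 0.437 -0.049 -0.003] [0.708 0.148 0.14 ]
broad_boat 0.65 1184 [ 0.455 -0.257 -0.002] [ 0.558 -0.169  0.119]
side [[0.735, -0.334, 0.591, 0.008], [-0.679, -0.367, 0.637, -0.674], [0.004, -0.869, -0.496, 0.552], [0.0, 0.0, 0.0, 1.0]]
narrow_boat [(0.74, [0.525, -0.343, 0.029])]
narrow_boat_grip [(0.92, [0.524, -0.34, 0.028])]
narrow_boat_lip [(0.88, [0.521, -0.345, 0.031])]
deburr_tub [(0.71, [0.513, -0.016, 0.096])]
slot [(0.74, [0.509, -0.018, 0.092])]
broad_boat [(0.65, [0.507, -0.207, 0.025]), (0.45, [0.524, -0.345, 0.033])]
steel_pin [(0.6, [0.532, -0.341, 0.018])]
narrow_boat 0.67 1557 [ 0.458 -0.378 -0.449] [1.466 0.202 0.187]
deburr_tub 0.72 5257 [ 0.436 -0.049 -0.472] [1.48  0.864 0.139]
broad_boat 0.94 1845 [ 0.454 -0.252 -0.001] [ 0.634 -0.127  0.117]
{'time': 1.1, 'q': array([ 1.26107947e+00,  2.63866050e-01,  1.60401022e+00,  8.85097416e-06,
        1.27369580e+00, -3.68822131e-02]), 'joint_vel': array([ 2.39998113e-04, -1.62181518e-03,  6.08431195e-04,  1.91131740e-04,
        8.75211407e-05,  6.52695945e-04]), 'joint_torque': array([ 1.78569986e-03, -5.15092671e+01, -3.67728961e+01,  1.13937028e-05,
        4.77207286e-04, -9.85416847e-06]), 'tool_pos': array([0.18187199, 0.65002763, 0.25329709]), 'tcp_rot': array([-4.27243022e-01, -3.11240064e+00, -3.41402142e-05]), 'wrist_force': array([-0.24620657, -0.12902778, -0.97591493]), 'torque': array([ 0.00262845,  0.01345412, -0.01116091]), 'width': 1.0006894160593849}
```

```bash
python3 -c "
import cv2,numpy as np
a=cv2.imread('pics/top0.png');b=cv2.imread('pics/side0.png');cv2.imwrite('pics/both0.png',cv2.resize(np.vstack([a,b]),(400*1,600)))"
```

```text
(no output)
```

View pics/top0.png

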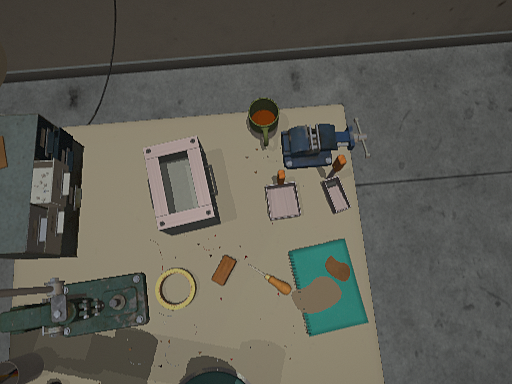

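View pics/side0.png

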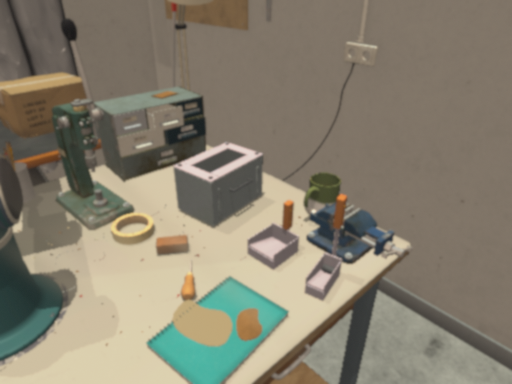

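Run:
```python
from h import *
C={}
for c in ["top","side"]:
    d=np.load(f"{c}0.npy"); C[c]=cloud(c,d,np.ones_like(d,bool))
def near(c,x0,x1,y0,y1,z0,z1):
    P=C[c]; m=np.all((P>[x0,y0,z0])&(P<[x1,y1,z1]),1); return P[m]
for c in C:
    P=near(c,.38,.75,-.1,.2,.128,.145); r=cv2.minAreaRect((P[:,:2]*1000).astype(np.float32)); print(c,"cover",len(P),r,np.median(P[:,2]))
    P=near(c,.42,.62,-.42,-.28,.037,.05); P=P[P[:,0]<.565]; print(c,"nrim",len(P),cv2.minAreaRect((P[:,:2]*1000).astype(np.float32)))
    P=near(c,.42,.57,-.275,-.15,.037,.05); print(c,"brim",len(P),cv2.minAreaRect((P[:,:2]*1000).astype(np.float32)))
    for z in (.12,.14,.16,.175):
        P=near(c,.5,.66,-.42,-.28,z,z+.015); 
        if len(P):print(c,"grip",z,len(P),P.min(0).round(3),P.max(0).round(3),P.mean(0).round(3))
    P=near(c,.57,.75,-.45,-.15,.01,.3); 
    print(c,"vise")
    for z in np.arange(.01,.2,.02):
        Q=P[(P[:,2]>z)&(P[:,2]<z+.02)]
        if len(Q):print(round(z,2),len(Q),Q.min(0).round(3)[:2],Q.max(0).round(3)[:2])
top=cv2.imread("pics/top0.png")[110:240,130:380]; sd=cv2.imread("pics/side0.png")[140:310,160:420]
f=lambda a:cv2.resize(a,(780,int(a.shape[0]*780/a.shape[1])),interpolation=cv2.INTER_CUBIC)
cv2.imwrite("pics/c1.png",cv2.resize(np.vstack([f(top),f(sd)]),(520,600)))
```

```text
top cover 3057 ((545.948974609375, 33.42185592651367), (200.26316833496094, 130.49258422851562), 8.868943214416504) 0.13562124654200447
top nrim 111 ((509.70648193359375, -347.628662109375), (94.00326538085938, 41.03009796142578), 14.153131484985352)
top brim 108 ((500.71685791015625, -210.12185668945312), (85.68570709228516, 78.22459411621094), 3.266906499862671)
top grip 0.12 21 [ 0.539 -0.346  0.121] [ 0.556 -0.328  0.135] [ 0.546 -0.333  0.128]
top grip 0.14 21 [ 0.539 -0.342  0.141] [ 0.559 -0.327  0.155] [ 0.546 -0.331  0.148]
top grip 0.16 22 [ 0.539 -0.345  0.16 ] [ 0.558 -0.328  0.175] [ 0.545 -0.333  0.168]
top grip 0.175 77 [ 0.54  -0.345  0.176] [ 0.562 -0.328  0.188] [ 0.549 -0.336  0.184]
top vise
0.01 610 [ 0.59  -0.424] [ 0.706 -0.15 ]
0.03 461 [ 0.61  -0.433] [ 0.75  -0.151]
0.05 670 [ 0.607 -0.439] [ 0.75  -0.151]
0.07 1065 [ 0.579 -0.433] [ 0.749 -0.15 ]
0.09 708 [ 0.609 -0.34 ] [ 0.75 -0.15]
side cover 1341 ((545.7102661132812, 33.940704345703125), (202.25070190429688, 133.02655029296875), 8.956099510192871) 0.1352609563074349
side nrim 193 ((508.2030944824219, -347.3288879394531), (95.35066986083984, 40.8283576965332), 14.180668830871582)
side brim 238 ((505.5768127441406, -209.1981658935547), (97.69991302490234, 79.87096405029297), 3.095041275024414)
side grip 0.12 63 [ 0.538 -0.346  0.12 ] [ 0.559 -0.33   0.135] [ 0.544 -0.34   0.128]
side grip 0.14 68 [ 0.538 -0.345  0.14 ] [ 0.56  -0.33   0.155] [ 0.544 -0.34   0.148]
side grip 0.16 71 [ 0.539 -0.346  0.16 ] [ 0.56  -0.331  0.175] [ 0.545 -0.34   0.167]
side grip 0.175 86 [ 0.539 -0.345  0.175] [ 0.559 -0.328  0.187] [ 0.547 -0.339  0.182]
side vise
0.01 912 [ 0.589 -0.355] [ 0.686 -0.157]
0.03 372 [ 0.609 -0.433] [ 0.713 -0.155]
0.05 952 [ 0.608 -0.438] [ 0.749 -0.15 ]
0.07 1204 [ 0.578 -0.433] [ 0.75 -0.15]
0.09 553 [ 0.608 -0.338] [ 0.75 -0.15]
```

View pics/c1.png

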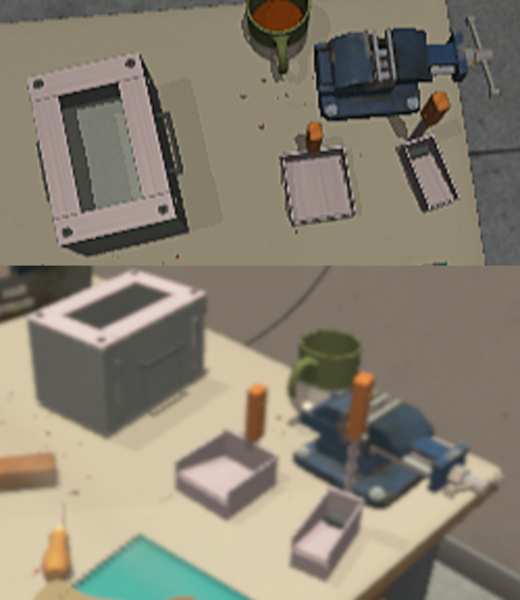

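Run:
```python
from h import *
for c in ["top","side"]:
    d=np.load(f"{c}0.npy"); P=cloud(c,d,np.ones_like(d,bool))
    print(c)
    for y in np.arange(-.4,.8,.1):
        print(round(y,1),[ (lambda Q: round(float(np.percentile(Q[:,2],99.5)),2) if len(Q)>5 else None)(P[(P[:,0]>x)&(P[:,0]<x+.1)&(P[:,1]>y)&(P[:,1]<y+.1)&(P[:,2]>-.02)]) for x in np.arange(.1,1,.1)])
```

```text
top
-0.4 [0.02, 0.02, 0.02, 0.04, 0.19, 0.09, 0.0, None, None]
-0.3 [0.02, 0.03, 0.02, 0.04, 0.12, 0.1, 0.1, None, None]
-0.2 [0.01, 0.03, 0.02, 0.04, 0.08, 0.1, 0.1, None, None]
-0.1 [0.01, 0.01, 0.03, 0.14, 0.14, 0.14, 0.0, None, None]
-0.0 [0.01, 0.03, 0.03, 0.14, 0.14, 0.14, 0.0, None, None]
0.1 [0.01, 0.3, 0.3, 0.01, 0.14, 0.5, 0.01, None, None]
0.2 [0.01, 0.3, 0.37, 0.01, 0.21, 0.11, 0.0, None, None]
0.3 [0.01, 0.28, 0.25, 0.22, 0.22, 0.22, 0.22, None, None]
0.4 [0.12, 0.01, 0.01, 0.15, None, None, None, None, None]
0.5 [None, None, None, None, None, None, None, None, None]
0.6 [None, None, None, None, None, None, None, None, None]
0.7 [None, None, None, None, None, None, None, None, None]
0.8 [None, None, None, None, None, None, None, None, None]
side
-0.4 [0.02, 0.02, 0.02, 0.04, 0.19, 0.09, 0.0, None, None]
-0.3 [0.01, 0.03, 0.02, 0.04, 0.12, 0.1, 0.1, None, None]
-0.2 [0.0, 0.03, 0.02, 0.04, 0.06, 0.1, 0.1, None, None]
-0.1 [0.01, 0.0, 0.03, 0.14, 0.14, 0.14, 0.0, None, None]
-0.0 [0.01, 0.03, 0.03, 0.14, 0.14, 0.14, 0.0, None, None]
0.1 [0.0, 0.3, 0.29, 0.0, 0.14, 0.49, None, None, None]
0.2 [0.0, 0.3, 0.46, 0.0, 0.49, 0.49, None, None, None]
0.3 [0.0, 0.27, 0.14, 0.21, 0.21, 0.46, 0.47, None, None]
0.4 [0.17, 0.0, 0.0, 0.21, 0.22, 0.24, 0.46, None, None]
0.5 [None, None, None, None, None, None, None, None, None]
0.6 [None, None, None, None, None, None, None, None, None]
0.7 [None, None, None, None, None, None, None, None, None]
0.8 [None, None, None, None, None, None, None, None, None]
```

Run:
```python
from h import *
for c in ["top","side"]:
    d=np.load(f"{c}0.npy"); m=d>0; K=np.array(get_calibration(c)["K"])
    v,u=np.nonzero(m); P=cloud(c,d,m); s=(P[:,2]>.24)&(P[:,0]<.85)&(P[:,0]>0.05)
    im=np.zeros(d.shape,np.uint8); im[v[s],u[s]]=255
    n,l,st,_=cv2.connectedComponentsWithStats(im)
    for i in range(1,n):
        if st[i,4]>8:
            Q=P[(l[v,u]==i)]; print(c,st[i],Q.min(0).round(2),Q.max(0).round(2))
```

```text
top [  0  43   7  44 226] [0.61 0.19 0.48] [0.67 0.2  0.5 ]
top [   0  278   92   60 3019] [0.25 0.18 0.24] [0.35 0.34 0.37]
side [   0    0  103  130 4074] [0.24 0.18 0.24] [0.85 1.9  0.46]
side [168   0  44  78 576] [0.57 0.19 0.24] [0.75 0.47 0.49]
side [  0 154  21  61 874] [ 0.05 -0.08  0.24] [0.1  0.01 0.3 ]
```

Run:
```python
from h import *
d=np.load("side0.npy"); im=cv2.imread("pics/side0.png")
for r in range(0,90,10):
    m=np.zeros(d.shape,bool); m[r,160:215]=1; P=cloud("side",d,m); P=P[(P[:,0]<.85)&(P[:,2]>.2)]
    if len(P):print(r,len(P),P.min(0).round(3),P.max(0).round(3))
cv2.imwrite("pics/c2.png",cv2.resize(im[0:200,0:260],(780,600),interpolation=cv2.INTER_CUBIC))
```

```text
0 43 [0.573 0.19  0.491] [0.666 0.252 0.493]
10 6 [0.7   0.404 0.453] [0.719 0.412 0.454]
20 5 [0.716 0.433 0.421] [0.732 0.445 0.423]
30 5 [0.723 0.453 0.39 ] [0.745 0.463 0.391]
40 5 [0.722 0.458 0.358] [0.748 0.46  0.361]
50 6 [0.719 0.453 0.327] [0.749 0.462 0.331]
60 5 [0.72  0.458 0.295] [0.746 0.462 0.298]
70 5 [0.722 0.454 0.262] [0.745 0.463 0.265]
80 5 [0.723 0.457 0.228] [0.747 0.464 0.231]
```

View pics/c2.png

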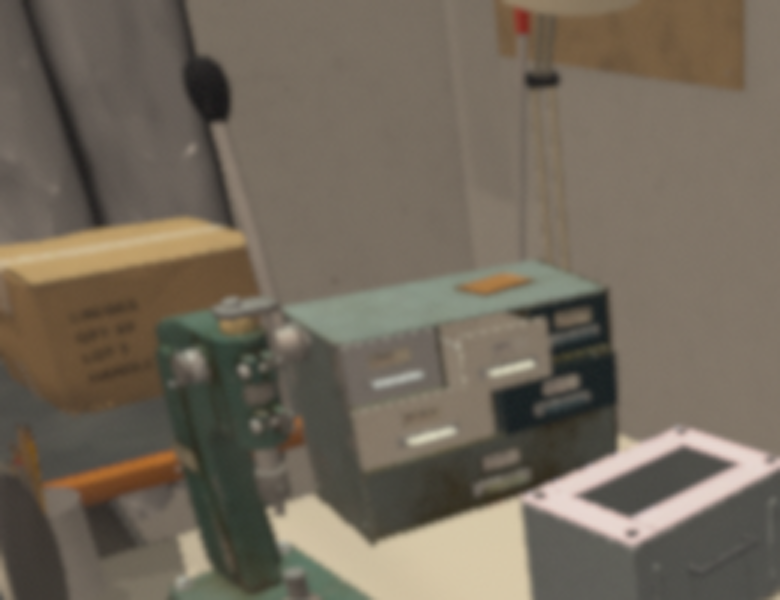

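Run:
```python
from h import *
d=np.load("side0.npy")
for r in (20,29,38,60,90):
    m=np.zeros(d.shape,bool); m[r,60:92]=1; P=cloud("side",d,m); P=P[(P[:,0]<.6)&(P[:,1]<.7)]
    if len(P):print(r,len(P),P.min(0).round(3),P.max(0).round(3))
```

```text
20 10 [0.318 0.276 0.459] [0.336 0.286 0.46 ]
29 16 [0.312 0.27  0.44 ] [0.342 0.29  0.442]
38 9 [0.317 0.271 0.422] [0.334 0.278 0.423]
60 5 [0.324 0.264 0.375] [0.332 0.271 0.376]
90 5 [0.323 0.247 0.309] [0.331 0.251 0.31 ]
```

Request:
{"name": "step_arm", "arguments": {"motion": [[[0.085, 0, 0, 0.06, 0, 0, 0], [0.085, 0, -0.01, 0.12, 0, 0, 0], [0.085, 0, -0.03, 0.18, 0, 0, 0], [0.085, 0, -0.06, 0.23, 0, 0, -5], [0.085, 0.01, -0.1, 0.27, 0, 0, -10], [0.085, 0.03, -0.14, 0.3, 0, 0, -15], [0.085, 0.06, -0.16, 0.31, 0, 0, -20], [0.085, 0.1, -0.18, 0.31, 0, 0, -30]]]}}

```text
time: 2.1
tool_pos: [0.2821, 0.4693, 0.5659]
tcp_rot: [1.223, 2.893, 0.007]
wrist_force: [0.3, 0.0, 0.4]
width: 0.997
```

Request:
{"name": "step_arm", "arguments": {"motion": [[[0.085, 0.04, -0.045, 0, 0, 0, -10], [0.085, 0.08, -0.09, 0, 0, 0, -20], [0.085, 0.115, -0.14, 0, 0, 0, -30], [0.085, 0.145, -0.19, 0, 0, 0, -40], [0.085, 0.165, -0.25, 0, 0, 0, -50], [0.085, 0.185, -0.31, -0.01, 0, 0, -60], [0.085, 0.2, -0.37, -0.03, 0, 0, -70], [0.085, 0.21, -0.43, -0.05, 0, 0, -80]]]}}

```text
time: 3.1
tool_pos: [0.4914, 0.0432, 0.5176]
tcp_rot: [2.798, 1.42, 0.007]
wrist_force: [0.7, -0.0, -0.4]
width: 0.995
```

Request:
{"name": "step_arm", "arguments": {"motion": [[[0.085, 0.01, -0.055, -0.03, 0, 0, -6], [0.085, 0.02, -0.11, -0.06, 0, 0, -12], [0.085, 0.03, -0.165, -0.09, 0, 0, -18], [0.085, 0.04, -0.22, -0.12, 0, 0, -24], [0.085, 0.048, -0.275, -0.15, 0, 0, -30], [0.085, 0.054, -0.33, -0.19, 0, 0, -36], [0.085, 0.0575, -0.38, -0.23, 0, 0, -40], [0.085, 0.0575, -0.38, -0.257, 0, 0, -40]]]}}

```text
time: 4.1
tool_pos: [0.5484, -0.34, 0.2588]
tcp_rot: [3.114, 0.372, 0.003]
wrist_force: [0.1, 1.1, -0.4]
width: 0.994
```

Run:
```python
from h import *
from scipy.spatial.transform import Rotation as R
s=read_state(); M=R.from_rotvec(s["tcp_rot"]).as_matrix(); print(s["tool_pos"],M.round(3).tolist(),np.degrees(np.arctan2(M[1,1],M[0,1])),s["q"].round(2))
p,d=read_camera("side"); P=cloud("side",d,d>0)
Q=P[np.all((P>[.52,-.37,.12])&(P<[.58,-.30,.19]),1)]; print(len(Q),Q.min(0).round(3),Q.max(0).round(3))
cv2.imwrite("pics/c3.png",cv2.resize(p[100:310,220:500],(800,600)))
```

```text
[ 0.54839697 -0.33996549  0.25877635] [[0.972, 0.235, 0.003], [0.235, -0.972, -0.005], [0.001, 0.006, -1.0]] -76.38622737190235 [-0.59  0.2   1.67 -0.    1.27  0.74]
328 [ 0.538 -0.346  0.12 ] [ 0.563 -0.327  0.187]
```

View pics/c3.png

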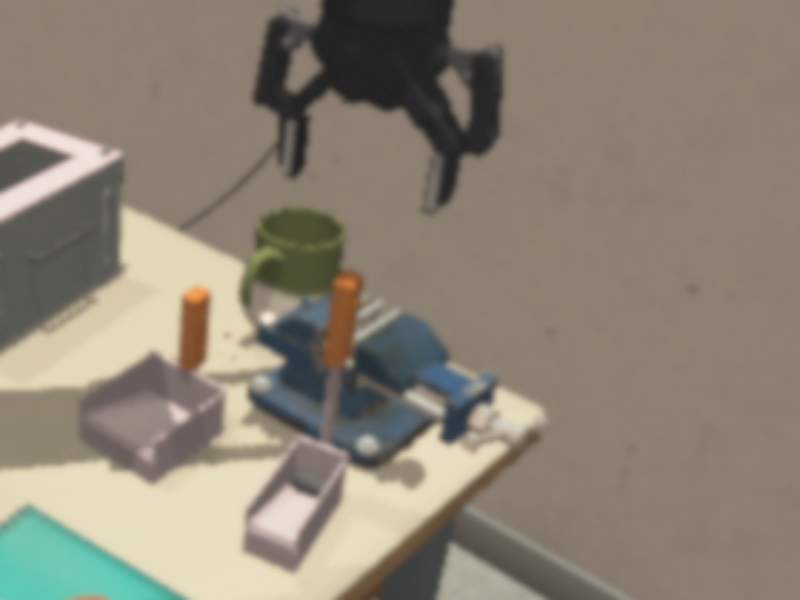

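Request:
{"name": "step_arm", "arguments": {"motion": [[[0.085, 0.001, 0.003, -0.04, 0, 0, 0.5], [0.085, 0.001, 0.003, -0.08, 0, 0, 0.5], [0.085, 0.001, 0.003, -0.098, 0, 0, 0.5], [0.085, 0.001, 0.003, -0.098, 0, 0, 0.5], [0.0, 0.001, 0.003, -0.098, 0, 0, 0.5], [0.0, 0.001, 0.003, -0.098, 0, 0, 0.5], [0.0, 0.001, 0.003, -0.098, 0, 0, 0.5], [0.0, 0.001, 0.003, -0.098, 0, 0, 0.5]]], "newtons": 60}}

```text
time: 5.15
tool_pos: [0.5477, -0.3361, 0.1557]
tcp_rot: [3.116, 0.387, -0.005]
wrist_force: [-0.2, 1.2, -1.0]
width: 0.181
```

Request:
{"name": "step_arm", "arguments": {"motion": [[[0.0, 0, 0, 0, 0, 0, 0], [0.0, 0, 0, 0.01, 0, 0, 0], [0.0, 0, 0, 0.03, 0, 0, 0], [0.0, 0, 0, 0.07, 0, 0, 0], [0.0, 0, 0, 0.11, 0, 0, 0], [0.0, -0.01, 0.02, 0.15, 0, 0, 0], [0.0, -0.02, 0.05, 0.18, 0, 0, 0], [0.0, -0.02, 0.06, 0.18, 0, 0, 0]]], "newtons": 80}}

```text
time: 6.15
tool_pos: [0.5289, -0.2757, 0.3413]
tcp_rot: [3.111, 0.388, 0.006]
wrist_force: [1.4, 0.2, -2.7]
width: 0.176
```

Run:
```python
from h import *
from scipy.spatial.transform import Rotation as R
s=read_state(); M=R.from_rotvec(s["tcp_rot"]).as_matrix(); t=s["tool_pos"];print(t,s["wrist_force"],M.round(3).tolist(),np.degrees(np.arctan2(-M[0,1],-M[1,1])))
p,d=read_camera("side"); P=cloud("side",d,d>0)
# boat frame guess from tool: x=tool x, z=-tool z
a=14.0*np.pi/180
B=np.array([[np.cos(a),np.sin(a),0],[-np.sin(a),np.cos(a),0],[0,0,1]])
L=(P-t)@B.T
Q=L[np.all((L>[-.12,-.04,-.18])&(L<[.03,.04,-.05]),1)]
print(Q.min(0).round(4),Q.max(0).round(4))
for x0 in np.arange(-.11,.02,.02):
    q=Q[(Q[:,0]>x0)&(Q[:,0]<x0+.02)]
    print(round(x0,2),len(q),np.percentile(q,[1,99],axis=0).round(4).tolist() if len(q) else "")
print(regions_of("side","steel_pin")[:1] and [ (r["score"],(cloud("side",d,r["region"]).mean(0)-t).round(3)) for r in regions_of("side","steel_pin")])
cv2.imwrite("pics/c4.png",cv2.resize(p[60:270,180:460],(800,600)))
```

```text
[ 0.52885555 -0.27573916  0.3413446 ] [ 1.38717101  0.16696909 -2.70490687] [[0.969, 0.245, 0.005], [0.245, -0.969, -0.006], [0.003, 0.007, -1.0]] -14.201749815879056
[-0.0885 -0.0218 -0.1554] [ 0.0108  0.0201 -0.0503]
-0.11 0 
-0.09 423 [[-0.0876, -0.0213, -0.1544], [-0.0705, 0.0185, -0.1135]]
-0.07 199 [[-0.0699, -0.0212, -0.1542], [-0.0502, 0.0188, -0.1127]]
-0.05 186 [[-0.0499, -0.0212, -0.1543], [-0.0303, 0.0186, -0.1129]]
-0.03 231 [[-0.0296, -0.021, -0.1526], [-0.0103, 0.0187, -0.1126]]
-0.01 385 [[-0.0095, -0.0206, -0.1485], [0.0084, 0.0184, -0.0512]]
0.01 3 [[0.0103, -0.0021, -0.098], [0.0108, -0.0013, -0.07]]
[(0.61, array([-0.019,  0.004, -0.137]))]
```

View pics/c4.png

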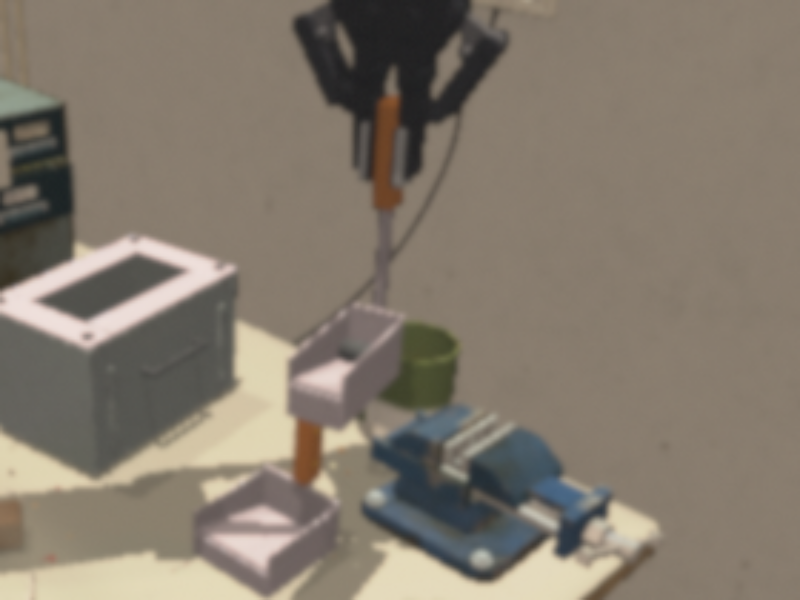

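Request:
{"name": "step_arm", "arguments": {"motion": [[[0.0, 0.002, 0.012, 0, 0, 0, -0.3], [0.0, 0.008, 0.045, 0, 0, 0, -0.8], [0.0, 0.018, 0.095, 0, 0, 0, -1.6], [0.0, 0.03, 0.155, 0, 0, 0, -2.6], [0.0, 0.043, 0.215, 0, 0, 0, -3.6], [0.0, 0.053, 0.27, 0, 0, 0, -4.6], [0.0, 0.059, 0.305, 0, 0, 0, -5.1], [0.0, 0.061, 0.318, 0, 0, 0, -5.3]]]}}

```text
time: 7.3
tool_pos: [0.5883, 0.0445, 0.3334]
tcp_rot: [3.13, 0.247, -0.011]
wrist_force: [0.3, -0.7, -2.7]
width: 0.175
```

```bash
cat > m.py <<'E'
from h import *
from scipy.spatial.transform import Rotation as R
def meas(cam,name,box):
    s=read_state(); M=R.from_rotvec(s["tcp_rot"]).as_matrix(); t=s["tool_pos"]
    print(s["time"],t.round(4),"yaw",-np.degrees(np.arctan2(-M[0,1],-M[1,1])),s["q"].round(2))
    p,d=read_camera(cam); P=cloud(cam,d,d>0)
    a=np.radians(8.9); B=np.array([[np.cos(a),np.sin(a),0],[-np.sin(a),np.cos(a),0],[0,0,1]])
    L=(P-[.5458,.0337,0])@B.T   # tub frame
    Q=L[np.all((L>[-.09,-.06,.15])&(L<[.075,.06,.235]),1)]
    print("boat in tub frame",Q.min(0).round(4),Q.max(0).round(4))
    for x0 in (-.06,-.045,-.03,-.01,.01,.03):
        q=Q[(Q[:,0]>x0)&(Q[:,0]<x0+.015)]
        if len(q)>5: print(x0,len(q),np.percentile(q,[1,99],axis=0).round(4).tolist())
    q=L[np.all((L>[-.12,-.08,.128])&(L<[.12,.08,.142]),1)]; print("cover",q.min(0).round(4),q.max(0).round(4))
    y0,y1,x0,x1=box; cv2.imwrite(name,cv2.resize(p[y0:y1,x0:x1],(800,600)))
E
python3 - <<'E'
from m import *
meas("side","pics/s5.png",(60,240,140,380)); meas("top","pics/t5.png",(100,250,100,300))
E
```

```text
7.3 [0.5883 0.0445 0.3334] yaw 9.033988414798008 [ 0.03  0.07  1.68 -0.    1.4   1.45]
boat in tub frame [-0.0467 -0.0183  0.1783] [0.0545 0.0268 0.2349]
-0.06 20 [[-0.0467, -0.0175, 0.1821], [-0.0451, 0.021, 0.2188]]
-0.045 206 [[-0.0449, -0.0173, 0.1785], [-0.0302, 0.0241, 0.2206]]
-0.03 112 [[-0.0298, -0.0175, 0.1809], [-0.0151, 0.0245, 0.2205]]
-0.01 108 [[-0.0099, -0.017, 0.1805], [0.0047, 0.0245, 0.2208]]
0.01 92 [[0.0101, -0.0176, 0.18], [0.0244, 0.0249, 0.2206]]
0.03 133 [[0.0302, -0.0172, 0.1803], [0.0448, 0.0243, 0.2326]]
cover [-0.1017 -0.0669  0.128 ] [0.1021 0.067  0.1387]
7.35 [0.5884 0.0449 0.3335] yaw 9.017088488089957 [ 0.03  0.07  1.68 -0.    1.4   1.45]
boat in tub frame [-0.0447 -0.0168  0.1794] [0.0522 0.024  0.2348]
-0.045 207 [[-0.0445, -0.0167, 0.1812], [-0.0301, 0.0229, 0.223]]
-0.03 143 [[-0.0296, -0.0167, 0.1835], [-0.0153, 0.023, 0.2217]]
-0.01 143 [[-0.01, -0.0165, 0.1851], [0.0048, 0.0227, 0.2226]]
0.01 162 [[0.0103, -0.0167, 0.1843], [0.0249, 0.0234, 0.221]]
0.03 196 [[0.0302, -0.0165, 0.1831], [0.0422, 0.0233, 0.232]]
cover [-0.1003 -0.0656  0.1282] [0.1007 0.0646 0.1406]
```

View pics/s5.png

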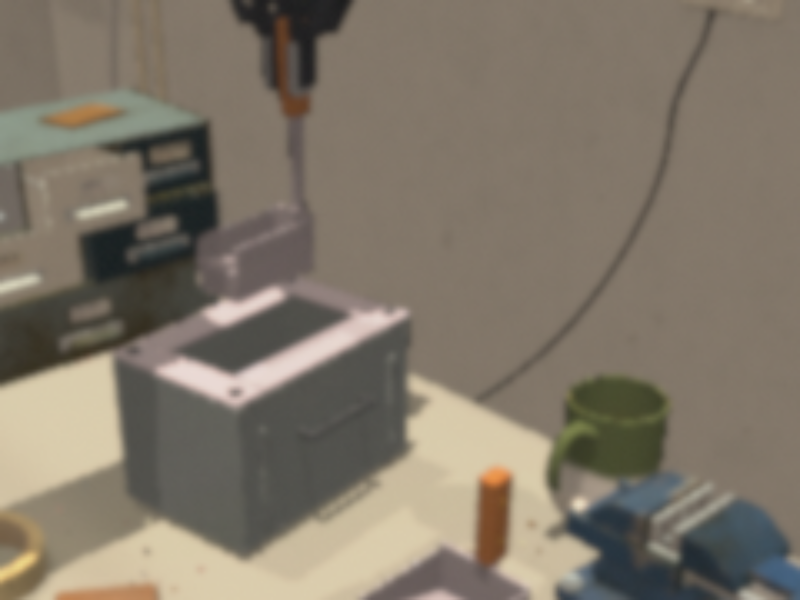

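Request:
{"name": "step_arm", "arguments": {"motion": [[[0.0, 0.001, -0.001, -0.005, 0, 0, 0], [0.0, 0.001, -0.003, -0.015, 0, 0, 0], [0.0, 0.001, -0.0035, -0.025, 0, 0, 0], [0.0, 0.001, -0.0035, -0.025, 0, 0, 0], [0.0, 0.001, -0.0035, -0.025, 0, 0, 0], [0.0, 0.001, -0.0035, -0.025, 0, 0, 0], [0.0, 0.001, -0.0035, -0.025, 0, 0, 0], [0.0, 0.001, -0.0035, -0.025, 0, 0, 0]]]}}

```text
time: 8.4
tool_pos: [0.5894, 0.0398, 0.3091]
tcp_rot: [3.13, 0.247, -0.009]
wrist_force: [0.5, -0.3, -3.1]
width: 0.178
```

Request:
{"name": "step_arm", "arguments": {"motion": [[[0.0, 0, 0.001, -0.008, 0, 0, 0], [0.0, 0, 0.0015, -0.024, 0, 0, 0], [0.0, 0, 0.0015, -0.044, 0, 0, 0], [0.0, 0, 0.0015, -0.064, 0, 0, 0], [0.0, 0, 0.0015, -0.082, 0, 0, 0], [0.0, 0, 0.0015, -0.093, 0, 0, 0], [0.0, 0, 0.0015, -0.0965, 0, 0, 0], [0.0, 0, 0.0015, -0.0965, 0, 0, 0]]]}}

```text
time: 9.4
tool_pos: [0.5897, 0.0413, 0.2128]
tcp_rot: [3.13, 0.247, -0.008]
wrist_force: [-0.1, 0.1, -2.3]
width: 0.177
```

Run:
```python
from m import *
s=read_state(); t=s["tool_pos"]; print(t,s["wrist_force"])
p,d=read_camera("top"); cv2.imwrite("pics/t6.png",cv2.resize(p[110:260,110:310],(800,600)))
a=np.radians(8.9); ex=np.array([np.cos(a),np.sin(a),0]); ey=np.array([-np.sin(a),np.cos(a),0])
r0=.045*ex+.001*ey+np.array([0,0,.1545]); O=t-r0; print("O",O)
for th in range(0,41,4):
    # pouring end (-x) down: z-> toward -x : rotation about -ey
    v=R.from_rotvec(-ey*np.radians(th)); print(th,(O+v.apply(r0)-t).round(4),(-ey*th).round(2))
```

```text
[0.58971082 0.04130896 0.21283279] [-0.0644265   0.14156279 -2.25628664]
O [0.54540734 0.03335903 0.05833279]
0 [0. 0. 0.] [ 0. -0. -0.]
4 [-0.0108 -0.0017  0.0028] [ 0.62 -3.95 -0.  ]
8 [-0.0217 -0.0034  0.0048] [ 1.24 -7.9  -0.  ]
12 [-0.0327 -0.0051  0.006 ] [  1.86 -11.86  -0.  ]
16 [-0.0438 -0.0069  0.0064] [  2.48 -15.81  -0.  ]
20 [-0.0549 -0.0086  0.0061] [  3.09 -19.76  -0.  ]
24 [-0.0659 -0.0103  0.0049] [  3.71 -23.71  -0.  ]
28 [-0.0769 -0.012   0.003 ] [  4.33 -27.66  -0.  ]
32 [-0.0876 -0.0137  0.0004] [  4.95 -31.61  -0.  ]
36 [-0.0982 -0.0154 -0.0031] [  5.57 -35.57  -0.  ]
40 [-0.1085 -0.017  -0.0072] [  6.19 -39.52  -0.  ]
```

View pics/t6.png

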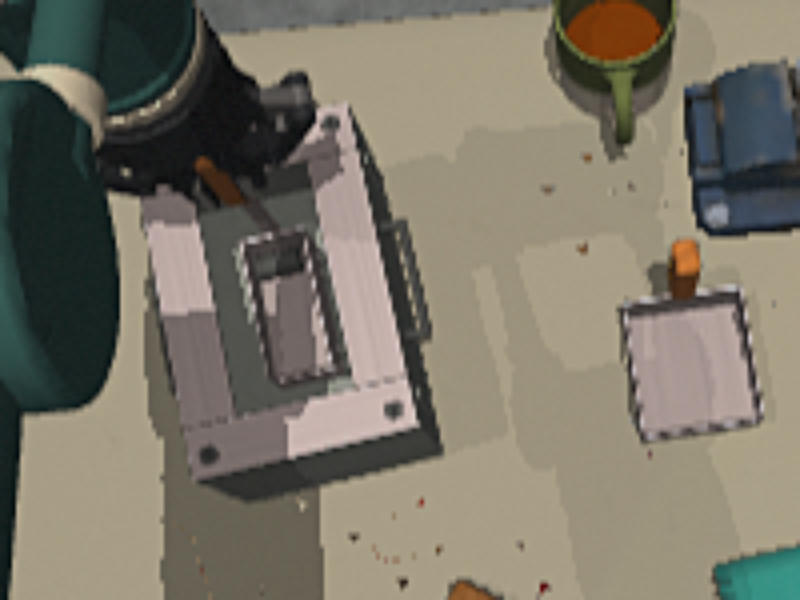

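Request:
{"name": "step_arm", "arguments": {"motion": [[[0.0, -0.0108, -0.0017, 0.0028, 0.62, -3.95, 0], [0.0, -0.0217, -0.0034, 0.0048, 1.24, -7.9, 0], [0.0, -0.0327, -0.0051, 0.006, 1.86, -11.86, 0], [0.0, -0.0438, -0.0069, 0.0064, 2.48, -15.81, 0], [0.0, -0.0549, -0.0086, 0.0061, 3.09, -19.76, 0], [0.0, -0.0659, -0.0103, 0.0049, 3.71, -23.71, 0], [0.0, -0.0769, -0.012, 0.003, 4.33, -27.66, 0], [0.0, -0.0876, -0.0137, 0.0004, 4.95, -31.61, 0]]]}}

```text
time: 10.45
tool_pos: [0.5022, 0.0276, 0.215]
tcp_rot: [-2.973, -0.235, -0.851]
wrist_force: [0.8, -0.0, -1.3]
width: 0.176
```

Run:
```python
from m import *
s=read_state(); t=s["tool_pos"]; print(t,s["wrist_force"],s["q"].round(2))
M=R.from_rotvec(s["tcp_rot"]).as_matrix(); bx=M[:,0]; by=-M[:,1]; bz=-M[:,2]
print("tilt",np.degrees(np.arcsin(bx[2])),"O",t-.045*bx-.001*by-.1545*bz)
p,d=read_camera("top"); cv2.imwrite("pics/t7.png",cv2.resize(p[110:260,110:310],(800,600)))
for r in spot_in("top","steel_pin")[:2]: print(r["score"],world("top",r["xyz"]))
```

```text
[0.50221314 0.02763508 0.2149864 ] [ 0.78253575 -0.03816674 -1.33616087] [-0.07 -0.36  2.37  0.21  0.6   1.2 ]
tilt 31.94048353696543 O [0.5454591  0.03297732 0.06007515]
```

View pics/t7.png

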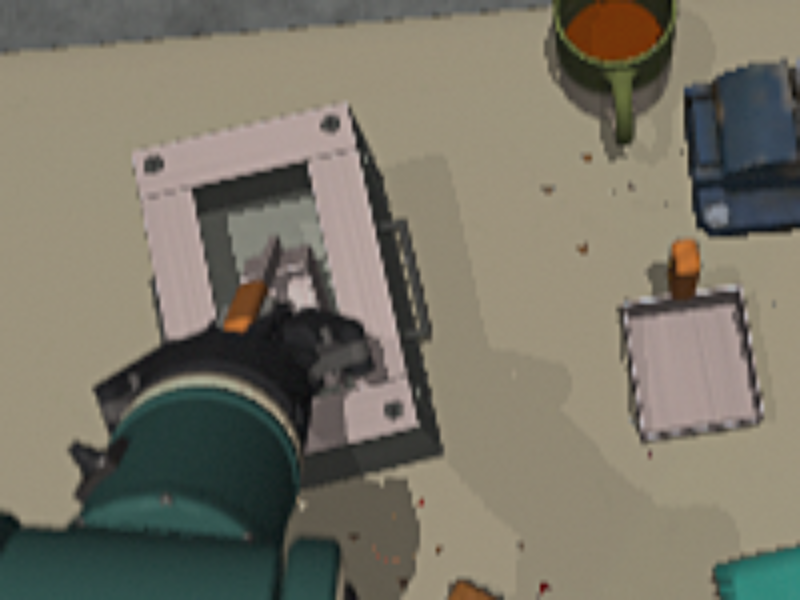

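Request:
{"name": "step_arm", "arguments": {"motion": [[[0.0, -0.004, -0.0006, -0.001, 0.2, -1.5, 0], [0.0, -0.008, -0.0012, -0.003, 0.46, -3, 0], [0.0, -0.008, -0.0012, -0.003, 0.46, -3, 0], [0.0, -0.008, -0.0012, -0.003, 0.46, -3, 0], [0.0, -0.008, -0.0012, -0.003, 0.46, -3, 0], [0.0, -0.008, -0.0012, -0.003, 0.46, -3, 0], [0.0, -0.008, -0.0012, -0.003, 0.46, -3, 0], [0.0, -0.008, -0.0012, -0.003, 0.46, -3, 0]]]}}

```text
time: 11.55
tool_pos: [0.4915, 0.0264, 0.2092]
tcp_rot: [-2.948, -0.231, -0.919]
wrist_force: [0.6, 0.1, -1.3]
width: 0.181
```

Run:
```python
from m import *
s=read_state(); t=s["tool_pos"]; print(t,s["wrist_force"],s["q"].round(2))
M=R.from_rotvec(s["tcp_rot"]).as_matrix(); bx=M[:,0]; by=-M[:,1]; bz=-M[:,2]
th=np.degrees(np.arcsin(bx[2])); O=t-.045*bx-.001*by-.1545*bz
print("tilt",th,"O",O)
a=np.radians(8.9); ex=np.array([np.cos(a),np.sin(a),0]); ey=np.array([-np.sin(a),np.cos(a),0])
r0=.045*ex+.001*ey+np.array([0,0,.1545])
for f in (.06,.2,.36,.52,.68,.84,.95,1):
    v=R.from_rotvec(-ey*np.radians(th*(1-f))); print((O+v.apply(r0)-t).round(4),(ey*th*f).round(2))
```

```text
[0.4915338  0.02642441 0.20919756] [ 0.58600344  0.05308492 -1.31335526] [-0.09 -0.41  2.42  0.26  0.55  1.15]
tilt 34.623116989078355 O [0.54187054 0.03303407 0.0564927 ]
[0.0055 0.0006 0.0017] [-0.32  2.05  0.  ]
[0.0186 0.0027 0.005 ] [-1.07  6.84  0.  ]
[0.0338 0.005  0.0074] [-1.93 12.31  0.  ]
[0.0491 0.0074 0.0082] [-2.79 17.79  0.  ]
[0.0645 0.0098 0.0076] [-3.64 23.26  0.  ]
[0.0797 0.0122 0.0054] [-4.5  28.73  0.  ]
[0.09   0.0138 0.0031] [-5.09 32.5   0.  ]
[0.0946 0.0146 0.0018] [-5.36 34.21  0.  ]
```

Request:
{"name": "step_arm", "arguments": {"motion": [[[0.0, 0.0055, 0.0006, 0.0017, -0.32, 2.05, 0], [0.0, 0.0186, 0.0027, 0.005, -1.07, 6.84, 0], [0.0, 0.035, 0.0052, 0.0074, -1.93, 12.31, 0], [0.0, 0.051, 0.0076, 0.0082, -2.79, 17.79, 0], [0.0, 0.067, 0.01, 0.0076, -3.64, 23.26, 0], [0.0, 0.0825, 0.0125, 0.0054, -4.5, 28.73, 0], [0.0, 0.093, 0.0142, 0.0031, -5.09, 32.5, 0], [0.0, 0.0976, 0.015, 0.0018, -5.36, 34.21, 0]]]}}

```text
time: 12.55
tool_pos: [0.5906, 0.0417, 0.2106]
tcp_rot: [3.131, 0.247, -0.0]
wrist_force: [-0.8, -0.1, -1.7]
width: 0.172
```

Run:
```python
from m import *
s=read_state(); t=s["tool_pos"]; print(t,s["wrist_force"],s["q"].round(2))
M=R.from_rotvec(s["tcp_rot"]).as_matrix(); bx=M[:,0]; by=-M[:,1]; bz=-M[:,2]
print("tilt",np.degrees(np.arcsin(bx[2])),"O",t-.045*bx-.001*by-.1545*bz, M.round(3).tolist())
p,d=read_camera("top"); cv2.imwrite("pics/t8.png",cv2.resize(p[110:260,110:310],(800,600)))
for r in spot_in("top","steel_pin")[:2]: print(r["score"],world("top",r["xyz"]))
```

```text
[0.59058579 0.041731   0.21063381] [-0.81297794 -0.0927324  -1.68864814] [ 0.03  0.14  1.83 -0.    1.17  1.44]
tilt -0.022603041897178676 O [0.54626487 0.03351301 0.05615284] [[0.988, 0.157, -0.0], [0.157, -0.988, -0.001], [-0.0, 0.001, -1.0]]
```

View pics/t8.png

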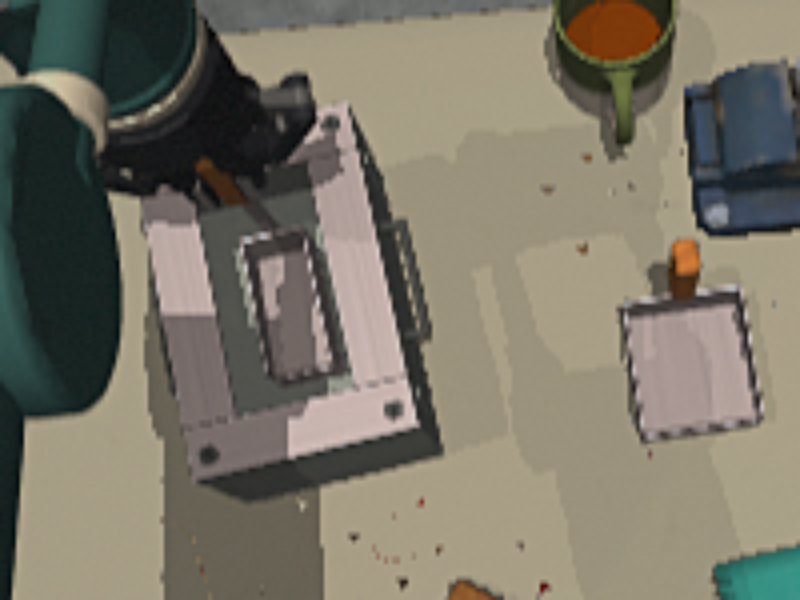

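Request:
{"name": "step_arm", "arguments": {"motion": [[[0.0, 0, 0, 0.01, 0, 0, 0], [0.0, 0, 0, 0.025, 0, 0, 0], [0.0, 0, 0, 0.045, 0, 0, 0], [0.0, 0, 0, 0.065, 0, 0, 0], [0.0, 0, 0, 0.085, 0, 0, 0], [0.0, 0, 0, 0.105, 0, 0, 0], [0.0, 0, 0, 0.12, 0, 0, 0], [0.0, 0, 0, 0.13, 0, 0, 0]]]}}

```text
time: 13.65
tool_pos: [0.5901, 0.0416, 0.3416]
tcp_rot: [3.131, 0.246, 0.001]
wrist_force: [-0.4, 0.1, -1.5]
width: 0.176
```

Run:
```python
from m import *
for c in ("top","side"):
    d=np.load(f"{c}0.npy"); P=cloud(c,d,d>0)
    Q=P[np.all((P[:,:2]>[.43,-.155])&(P[:,:2]<[.57,-.075]),1)]; print(len(Q),np.percentile(Q[:,2],[0,2,50,98,100]).round(4))
p,d=read_camera("top")
for r in regions_of("top","steel_pin")[:3]:
    q=cloud("top",d,r["region"]); print("pin",r["score"],len(q),q.mean(0).round(3))
cv2.imwrite("pics/t9.png",cv2.resize(p[110:260,110:310],(800,600)))
print(read_state()["tool_pos"])
```

```text
1573 [-0.004  -0.0027  0.0007  0.0041  0.0079]
908 [-0.0022 -0.0013  0.0006  0.0026  0.0034]
[0.5904623  0.04161558 0.34180996]
```

Clear and flat. Move to above the bare spot, at about (0.534, -0.107).

Request:
{"name": "step_arm", "arguments": {"motion": [[[0.0, -0.005, -0.012, 0, 0, 0, 0], [0.0, -0.014, -0.035, 0, 0, 0, 0], [0.0, -0.026, -0.07, 0, 0, 0, 0], [0.0, -0.038, -0.1, 0, 0, 0, 0], [0.0, -0.048, -0.127, 0, 0, 0, 0], [0.0, -0.054, -0.144, 0, 0, 0, 0], [0.0, -0.056, -0.149, -0.01, 0, 0, 0], [0.0, -0.056, -0.149, -0.03, 0, 0, 0]]]}}

```text
time: 14.75
tool_pos: [0.5349, -0.1074, 0.3113]
tcp_rot: [3.131, 0.246, 0.005]
wrist_force: [0.8, -0.2, -3.3]
width: 0.174
```

Request:
{"name": "step_arm", "arguments": {"motion": [[[0.0, 0, 0, -0.02, 0, 0, 0], [0.0, 0, 0, -0.05, 0, 0, 0], [0.0, 0, 0, -0.08, 0, 0, 0], [0.0, 0, 0, -0.105, 0, 0, 0], [0.0, 0, 0, -0.125, 0, 0, 0], [0.0, 0, 0, -0.135, 0, 0, 0], [0.0, 0, 0, -0.14, 0, 0, 0], [0.0, 0, 0, -0.14, 0, 0, 0]]]}}

```text
time: 15.75
tool_pos: [0.535, -0.1072, 0.1713]
tcp_rot: [3.131, 0.246, 0.005]
wrist_force: [-0.0, -0.6, -2.0]
width: 0.171
```

Run:
```python
from m import *
s=read_state(); t=s["tool_pos"]; print(t,s["wrist_force"])
for c in ("side","top"):
    p,d=read_camera(c); P=cloud(c,d,d>0)-[t[0],t[1],0]
    a=np.radians(9); B=np.array([[np.cos(a),np.sin(a),0],[-np.sin(a),np.cos(a),0],[0,0,1]]); L=P@B.T
    Q=L[np.all((L>[-.092,-.03,.008])&(L<[.0,.03,.09]),1)]; print(Q.min(0).round(4),Q.max(0).round(4))
    for x in (-.088,-.06,-.04,-.02): 
        q=Q[abs(Q[:,0]-x)<.008]; print(x,np.percentile(q[:,2],[1,99]).round(4))
    cv2.imwrite(f"pics/{c}10.png",cv2.resize(p[100:320,160:460] if c=="side" else p[110:260,130:330],(800,600)))
```

```text
[ 0.5350176  -0.10715554  0.17126779] [-0.00353817 -0.55398934 -2.02340036]
[-0.0889 -0.0214  0.0149] [-0.      0.0212  0.0898]
-0.088 [0.0158 0.0576]
-0.06 [0.0184 0.0587]
-0.04 [0.0178 0.0584]
-0.02 [0.0186 0.0591]
[-0.0868 -0.0206  0.0195] [-0.0345  0.0108  0.0606]
-0.088 [0.0202 0.0553]
-0.06 [0.0327 0.0597]
-0.04 [0.0275 0.0587]Traceback (most recent call last):
  File "<stdin>", line 8, in <module>
    return _quantile_unchecked(
        a, q, axis, out, overwrite_input, method, keepdims, weights)
    return _ureduce(a,
                    func=_quantile_ureduce_func,
    ...<5 lines>...
                    overwrite_input=overwrite_input,
                    method=method)
    r = func(a, **kwargs)
    result = _quantile(arr,
                       quantiles=q,
    ...<2 lines>...
                       out=out,
                       weights=wgt)
    slices_having_nans = np.isnan(arr[-1, ...])
                                  ~~~^^^^^^^^^
IndexError: index -1 is out of bounds for axis 0 with size 0
```

View pics/side10.png

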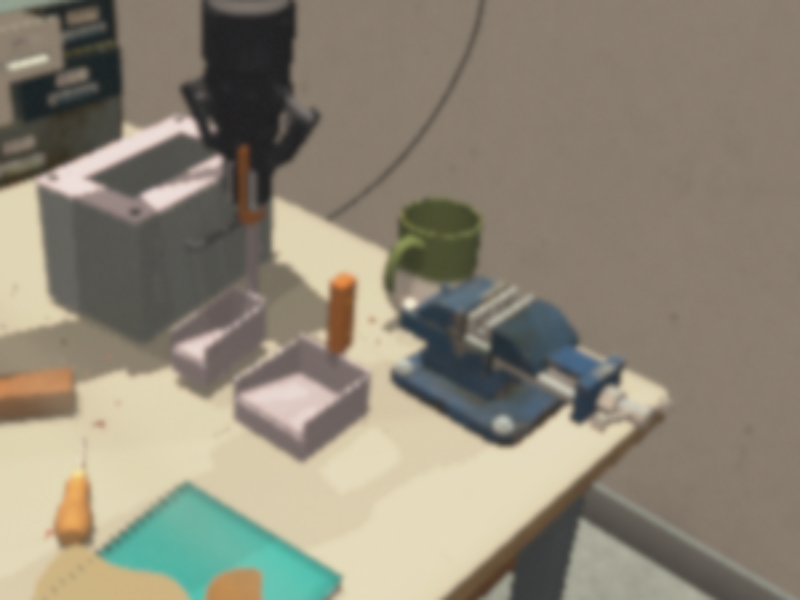

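Request:
{"name": "step_arm", "arguments": {"motion": [[[0.0, 0, 0, -0.004, 0, 0, 0], [0.0, 0, 0, -0.008, 0, 0, 0], [0.0, 0, 0, -0.011, 0, 0, 0], [0.0, 0, 0, -0.013, 0, 0, 0], [0.0, 0, 0, -0.015, 0, 0, 0], [0.0, 0, 0, -0.016, 0, 0, 0], [0.0, 0, 0, -0.0165, 0, 0, 0], [0.0, 0, 0, -0.0165, 0, 0, 0]]]}}

```text
time: 16.85
tool_pos: [0.5357, -0.1075, 0.1561]
tcp_rot: [3.13, 0.246, 0.008]
wrist_force: [-0.0, -0.1, -0.2]
width: 0.18
```

Request:
{"name": "step_arm", "arguments": {"motion": [[[0.0, 0, 0, -0.0005, 0, 0, 0], [0.0, 0, 0, -0.001, 0, 0, 0], [0.0, 0, 0, -0.0015, 0, 0, 0], [0.0, 0, 0, -0.0015, 0, 0, 0], [0.0, 0, 0, -0.0015, 0, 0, 0], [0.0, 0, 0, -0.0015, 0, 0, 0], [0.0, 0, 0, -0.0015, 0, 0, 0], [0.0, 0, 0, -0.0015, 0, 0, 0]]], "newtons": 30}}

```text
time: 17.85
tool_pos: [0.5364, -0.1076, 0.1557]
tcp_rot: [3.13, 0.246, 0.011]
wrist_force: [-0.5, 0.7, 5.6]
width: 0.175
```

In contact (+5.6 N). Release partway, then rise.

Request:
{"name": "step_arm", "arguments": {"motion": [[[0.025, 0, 0, 0, 0, 0, 0], [0.035, 0, 0, 0, 0, 0, 0], [0.045, 0, 0, 0, 0, 0, 0], [0.05, 0, 0, 0, 0, 0, 0], [0.05, 0, 0, 0, 0, 0, 0], [0.05, 0, 0, 0, 0, 0, 0], [0.05, 0, 0, 0.01, 0, 0, 0], [0.05, 0, 0, 0.03, 0, 0, 0]]]}}

```text
time: 18.85
tool_pos: [0.5357, -0.1074, 0.1856]
tcp_rot: [3.131, 0.246, 0.008]
wrist_force: [0.6, 0.0, -0.5]
width: 0.586
```

Request:
{"name": "step_arm", "arguments": {"motion": [[[0.05, 0, 0, 0.03, 0, 0, 0], [0.05, 0, 0, 0.06, 0, 0, 0], [0.05, 0, 0, 0.1, 0, 0, 0], [0.05, 0, 0, 0.14, 0, 0, 0], [0.05, 0, 0, 0.17, 0, 0, 0], [0.05, -0.03, -0.02, 0.18, 0, 0, 0], [0.05, -0.06, -0.04, 0.18, 0, 0, 0], [0.05, -0.06, -0.04, 0.18, 0, 0, 0]]]}}

```text
time: 19.85
tool_pos: [0.4745, -0.1483, 0.367]
tcp_rot: [3.13, 0.242, 0.01]
wrist_force: [1.2, -0.1, -0.2]
width: 0.587
```

Run:
```python
from m import *
s=read_state(); print(s["tool_pos"],s["wrist_force"])
ims=[]
for c in ("side","top"):
    p,d=read_camera(c); P=cloud(c,d,d>0)
    n=P[np.all((P>[.42,-.15,.037])&(P<[.58,-.08,.05]),1)]; print(c,"narrow rim",len(n),n[:,2].max(),cv2.minAreaRect((n[:,:2]*1000).astype(np.float32)))
    g=P[np.all((P>[.5,-.14,.12])&(P<[.58,-.08,.2]),1)]; print("grip",len(g),g.min(0).round(3) if len(g) else "",g.max(0).round(3) if len(g) else "")
    b=P[np.all((P>[.42,-.275,.037])&(P<[.57,-.155,.05]),1)]; print("brim",len(b),cv2.minAreaRect((b[:,:2]*1000).astype(np.float32)))
    for r in regions_of(c,"steel_pin")[:3]:
        q=cloud(c,d,r["region"]); print("pin",r["score"],len(q),q.mean(0).round(3))
    ims.append(cv2.resize(p[100:320,160:460] if c=="side" else p[110:260,125:330],(410,300)))
cv2.imwrite("pics/f.png",cv2.resize(np.vstack(ims),(820*3//4,600*3//2*2//3)))
```

```text
[ 0.47453226 -0.14828139  0.3669945 ] [ 1.16606795 -0.08833111 -0.24368487]
side narrow rim 164 0.04877577242411968 ((497.5545654296875, -113.06226348876953), (95.68123626708984, 42.154075622558594), 9.950050354003906)
grip 271 [ 0.527 -0.116  0.12 ] [ 0.551 -0.099  0.186]
brim 240 ((504.4735107421875, -209.19845581054688), (95.46488189697266, 79.39028930664062), 3.768890857696533)
pin 0.47 1276 [ 0.508 -0.112  0.057]
top narrow rim 73 0.048477840803453964 ((492.7043762207031, -114.96253967285156), (85.53131103515625, 39.53175735473633), 9.048958778381348)
grip 0  
brim 46 ((504.95172119140625, -211.32540893554688), (103.29703521728516, 58.17008972167969), 70.17060852050781)
```

View pics/f.png

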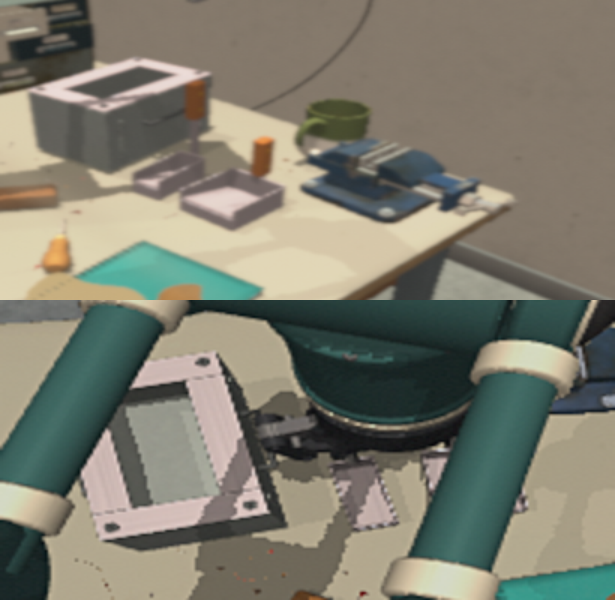

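```bash
python3 -c "
from workcell import *
print(finish_job())"
```

```text
the job is handed in; nothing more can be done
None
```

The job is done and handed in at about 20 s on the robot's clock. I took the narrow boat by its grip, lowered it level through the slot and tipped it about 35° under the cover. I held it there for a second, levelled it and drew it out. It now stands released on bare bench between the tub and the broad boat.

**What the last checks showed:**
- **Narrow boat:** upright, with its rim about 45 mm above the bench and its grip vertical at (0.54, -0.11). The gripper is well clear of it.
- **Broad boat:** measures where it was, to about 1 mm in the side view. The final top view of it was blocked by the arm, so its fit there means nothing.
- **Clearance:** the wrist force stayed within about 3.5 N while the boat was over and in the tub, with no sign of contact there. The highest reading was 5.6 N, when the boat was set down on the bench.

**Not confirmed directly:** I never saw the pin inside the tub, because it is hidden under the cover. I infer it is there because the pan looked empty after the tip and the pin was not seen on the bench. In the final side view the network gave a low-score "pin" (0.47). It covered the whole boat, so I took it for a false report.

I viewed 12 pictures, two over the budget of 10.

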